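# Nest the washer tub and clip the rims together

## Robot

A 6-joint arm with a two-finger parallel gripper is mounted at the origin on the work surface. World frame = base frame: x ahead of the robot, y to its left, z up, the work surface at z = 0. Lengths are in m, angles in rad, forces in N, time in s.
With the tool pointing down it reaches from about 0.35 to 0.975 m from the base axis. Payload 4.9 kg.
Tool frame: the origin (TCP) lies at the very end of the fingers, on their centre line; the grasp point (between the pads) lies manip.grip_point_offset behind it (manip.grip_point_offset is the distance from the TCP to the grasp point, in m); z points along the fingers, y is the line along which they close (so a half turn about z gives the same grasp; the last joint's range is limited). The gripper opens to 85 mm and grips with 20 to 120 N. Pads are 22 mm wide; open, the fingers measure 114 mm over their backs; the gripper's body (76 mm by 85 mm) begins 54 mm behind the grasp point. The pads swing forward as they close: fully open they stand 13 mm farther back than shut.
Start: joints at [-1.46, 0.053, 1.613, -0, 1.476, -0.119], TCP at [0.142, -0.609, 0.231] pointing down, gripper open.
Joint ranges: [-3.01, 3.01], [-1.01, 2.22], [0.06, 2.58], [-1.02, 4.17], [0.09, 2.62], [-3.14, 3.14]. Speed limits (rad/s): [2.57, 2.57, 3.14, 3.14, 3.14, 3.14].

## Interface

Orientations are given as a unit quaternion [w, x, y, z].
In Python, from plant import manip gives the robot as it stands.
- The arm moves only by the shell command python3 -m crank 'ROWS' [OPENING]. ROWS is JSON, a list of rows, each an object of numbers: "x", "y", "z": the shift along the tool's x, y, z in cm; "turn": the turn about the tool's z in rad. In form: [{"x": .., "y": .., "z": .., "turn": ..}, ...]. A call has 1 to 5 rows; each row shifts and turns the commanded pose from where the row before left it, along the tool's axes as they then stand; what a row does not reach is not made up. A row lasts 1/10 s, in which the tool goes at most 50 mm and 8.59 degrees, less where a joint would pass 70% of its speed; a pose out of reach is approached as far as the arm can. A call with a gripper value outside its range is refused whole. OPENING is the opening in per cent of the stroke, from 0 (shut) to 100 (fully open), set as the call begins (- or left out, the last holds). The fingers move at their own pace and stop on an object; the grip force is fixed at half the most. Time passes only in rows, so rows that do not move let the fingers close. It gives the time, the measured TCP pose, the force, the opening and the grip force at its end, in the units of the state.
- manip.state(): the state, without advancing time (a new reading comes with each control period).
- manip.grab_frame(name): name is "scene" or "top"; returns (picture, depth): 384x512x3 uint8, red, green, blue; 384x512 float32, m along the optical axis (not along the pixel's ray), 0 where there is no reading.
- manip.camera_model(name): a dict with "mtx" (3x3 intrinsics, pixels), "world_to_cam" (4x4, takes a point from world to camera coordinates). Camera axes: x right, y down, z forward; pixel columns grow to the right and rows downward; lengths in m; the calibration is good to about 2 mm. A picture is of the moment at which its call begins. camera_model takes no time and is no camera call.
- manip.job_done(): hands the job in; it is judged then, once.
The state is a dict: "time": time; "joint_pos": joint angles; "joint_vel": joint speeds; "joint_efforts": joint torques, N m; "tool_pos": TCP position; "tool_rot": TCP orientation; "contact_force": force on the tool from outside, world axes, zero at the start; "ft_torque": the same for the moment, N m; "gripper_width": opening from 0.0 (shut) to 1.0 (fully open); "grasp_force": force on a finger pad.
Only numpy, scipy, OpenCV 4.12 (cv2) and the standard library are available. Lean on these libraries where they do the work, as an engineer would, in place of code of your own. Each camera call takes 0.05 s, during which the arm holds its last target. There are 200 camera calls.

## Task

Nest the loose white tub fully down into its twin on the screwed-down dark steel plate so that they sit level one in the other, then clip the two tubs together with the sprung clip: levers up, jaws biting over both rims at about the middle of either short end, and left there. The clip stands in a narrow rack where its levers cannot be reached, so lift it out by its sides and stand it on the bare rubber mat to take it again by the levers and squeeze it open. Leave the jar, valve, wrench, coupling and tape spool where they are.

Things in the scene. Friction and masses are not known exactly. Their poses are not given: they have to be found in the camera images.
- tub_loose: loose white plastic tub, open top, 80 g. Outside 96 x 62 mm at the rim, 72 x 38 mm at the foot, 56 mm high; 2.5 mm walls lean out 12 deg. x along its long side, z up, origin at the centre of its underside. Mid long sides, flush with the rim, flat upright grip ears 26 mm long, 12 mm high, 64 mm apart over their outer faces. Inner lugs hold a nested twin 18 mm higher, with 1.3 mm play.
- tub_fixed: the loose tub's twin (same shape and frame), fixed open side up on the organiser's deck (12 mm above the table) by a screwed dark steel foot plate 116 x 76 mm, 3 mm thick. Its rim at the short ends is 48 mm from its centre. Nested, the rims stand 18 mm one above the other and the two walls together are 6.3 mm thick, leaning out 12 deg.
- clip: steel sprung clip, 60 g, 78 mm high, standing jaws down, levers up. Origin: centre of its underside (closed); z up to the levers, y the way jaws and levers spread, x along the pivot, 42 mm up. The pose is that of its +y half, which leans by half the jaw angle. It stands by itself on its feet, 26 mm (y) x 24 mm. Free throat: 32 mm from the bite up to the pivot barrel.
- clip_bite (a point): midway between the clip's lips where they bite, 5 mm above its underside; same axes as the clip. The black lips are 24 mm wide (x), 1 mm apart closed and 20 mm apart fully open
- clip_cheeks (a point): centre between the clip's two flat steel side cheeks, 48 mm above its underside: 31 mm apart over their outer faces (x), each 20 mm wide (y) and 24 mm high; the hold for lifting it by its sides
- clip_levers (a point): centre between the clip's levers, 68 mm above its underside. Two plates 24 mm wide (x), 48 to 78 mm up; outer faces when closed 47 mm apart at the top, 33 mm at the bottom; squeezed fully open (about 14 N, use 20 to 25 N) upright, parallel and 28 mm apart
- clip_jaw (a joint): angle between the clip's halves: 0 closed, 0.5 rad fully squeezed open, about 0.15 rad when it bites on both tub walls
- rack: grey fixed rack in which the clip stands at the start: a 3 mm floor plate and two upright fins 82 mm high, 40 mm long (x), 56 mm apart inside (y), beside the clip's levers; open at its x ends. Same axes as the clip standing in it; origin at the centre of its underside on the deck
- mat_top (a point): centre of the top of a bare black rubber mat 110 x 110 mm, 2 mm thick, on the organiser's deck; flat and free for standing the clip on
- jar: translucent jar of rubber washers with a white twist cap, 74 mm wide, 90 mm high, on a small white turntable 120 mm wide; origin at its underside
- valve: chrome angle valve lying on the deck, 75 mm long, 30 mm high; origin under its middle
- pipe_wrench: steel pipe wrench lying on the deck, 205 mm long along x, 14 mm high; origin near its middle
- coupling: white polypropylene coupling, an upright tube 43 mm wide and 45 mm high; origin at its underside
- tape_spool: flat white tape spool, 44 mm wide, 16 mm high; origin at its underside
Things that resemble listed ones, but are neither listed nor needed, are in the scene too. Leave any orange look-alike of the tub_loose alone.

How it is judged:
On the way, in this order (a step that is already met when the one before it is completed fails the run):
1. the loose tub is nested fully in the fixed tub (horizontal distance between tub_loose and tub_fixed below 0.006 m and z of tub_loose in the frame of tub_fixed between 0.013 and 0.0225 m and angle between the z axis of tub_loose and the z axis of tub_fixed, either way round below 0.06 rad and angle between the x axis of tub_loose and the x axis of tub_fixed, either way round below 0.15 rad), for 0.2 s.
2. the clip, out of its rack, is squeezed open (value of joint clip_jaw above 0.25 rad and horizontal distance between clip and rack above 0.05 m), for 0.2 s.
At the end, for the whole second after the job is handed in: Loose tub nested: within 6 mm, 13-22.5 mm above the fixed tub's base, level to 0.06 rad, in line to 0.15. Clip upright to 0.55 rad, bite 32-56 mm from centre towards a short end, within 18 mm of its middle, 30-55.5 mm up, jaws at 0.05-0.32 rad, pressing both tubs over 0.8 N. Both at rest (all of step 1 and value of joint clip_jaw between 0.05 and 0.32 rad and contact force between clip and tub_loose above 0.8 N and contact force between clip and tub_fixed above 0.8 N and (x of clip_bite in the frame of tub_fixed between 0.032 and 0.056 m or x of clip_bite in the frame of tub_fixed between -0.056 and -0.032 m) and y of clip_bite in the frame of tub_fixed between -0.018 and 0.018 m and z of clip_bite in the frame of tub_fixed between 0.03 and 0.0555 m and angle between clip's own z axis and vertical below 0.55 rad and linear speed of each of clip, tub_loose below 0.02 m/s); the robot touches nothing.
It fails at once if the jar is moved by more than 30 mm (distance of jar from where it was at the start of the episode above 0.03 m).
It fails at once if the valve is moved by more than 30 mm (distance of valve from where it was at the start of the episode above 0.03 m).
It fails at once if the pipe wrench is moved by more than 30 mm (distance of pipe_wrench from where it was at the start of the episode above 0.03 m).
It fails at once if the coupling is moved by more than 30 mm (distance of coupling from where it was at the start of the episode above 0.03 m).
It fails at once if the tape spool is moved by more than 30 mm (distance of tape_spool from where it was at the start of the episode above 0.03 m).
It also fails if it takes over 72 s, if anything falls off the work surface, if the arm or the gripper's body presses on something with over 40 N, if the wrist force passes 120 N, or if a joint passes its speed limit or range.

## Working session

There is one attempt and no reset: what is moved stays moved. The work goes in short steps, Python scripts to look and compute and a shell command to move; the robot and the scene stay as the last step left them, time stands still between calls to the robot, and variables do not carry over. Pictures are saved under pics/ and viewed, at most 10 in all, crops included, and the job is handed in when it is done.

```bash
ls; mkdir -p pics; python3 - <<'E'
from plant import manip
import cv2,numpy as np
for n in("scene","top"):
    p,d=manip.grab_frame(n);np.savez(f"pics/{n}0.npz",p=p,d=d)
    cv2.imwrite(f"pics/{n}0.png",cv2.resize(p[:,:,::-1],(800,600),interpolation=cv2.INTER_CUBIC))
    m=manip.camera_model(n);print(n,m["mtx"],np.linalg.inv(m["world_to_cam"]).round(3))
print(manip.grip_point_offset,manip.state())
E
```

```text
pics
scene [[414.76659828   0.         255.27372061]
 [  0.         414.76659828 197.23461618]
 [  0.           0.           1.        ]] [[-0.117  0.75  -0.651  1.213]
 [ 0.993  0.083 -0.083  0.1  ]
 [-0.009 -0.656 -0.755  0.94 ]
 [ 0.     0.     0.     1.   ]]
top [[355.422162     0.         255.88082431]
 [  0.         355.422162   190.14957039]
 [  0.           0.           1.        ]] [[-0.17  -0.965  0.198  0.329]
 [-0.985  0.165 -0.039  0.026]
 [ 0.005 -0.202 -0.979  0.97 ]
 [ 0.     0.     0.     1.   ]]
0.0187 {'time': 0.1, 'joint_pos': array([-1.45998965e+00,  5.33074236e-02,  1.61416079e+00, -1.07680968e-06,
        1.47599036e+00, -1.18992757e-01]), 'joint_vel': array([ 4.66290724e-05, -2.82056862e-05, -4.62664062e-03, -2.41799655e-04,
       -2.84139957e-04,  1.72979273e-04]), 'joint_efforts': array([ 4.81812572e-05, -3.94905567e+01, -3.71363282e+01, -1.72828254e-04,
        3.92266302e-03,  1.04155635e-05]), 'tool_pos': array([ 0.14230575, -0.60800581,  0.23017322]), 'tool_rot': array([-9.32954303e-04,  9.93405848e-01,  1.14647069e-01,  3.28269672e-06]), 'contact_force': array([-0.15997502,  0.20155593,  0.69649601]), 'ft_torque': array([-0.03801081,  0.01876709, -0.042756  ]), 'grasp_force': 0.0, 'gripper_width': 0.9987820843676656}
```

View pics/scene0.png

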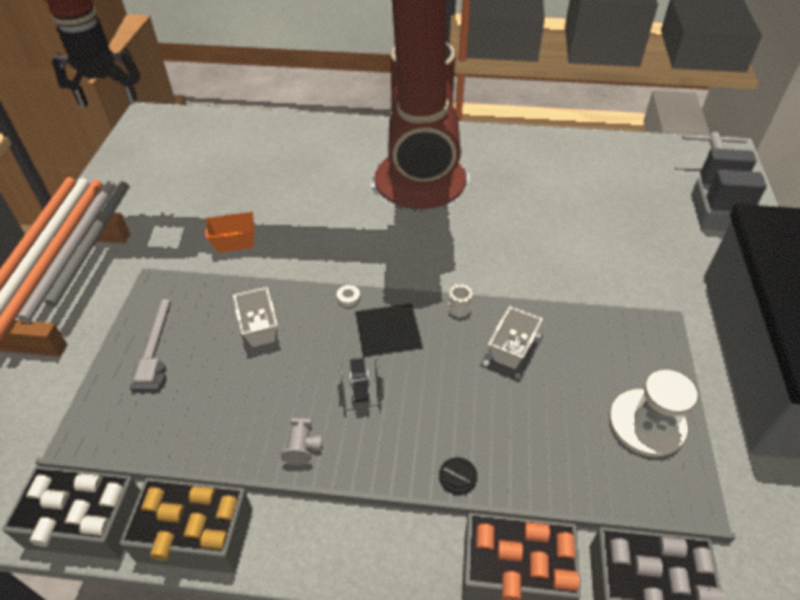

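View pics/top0.png

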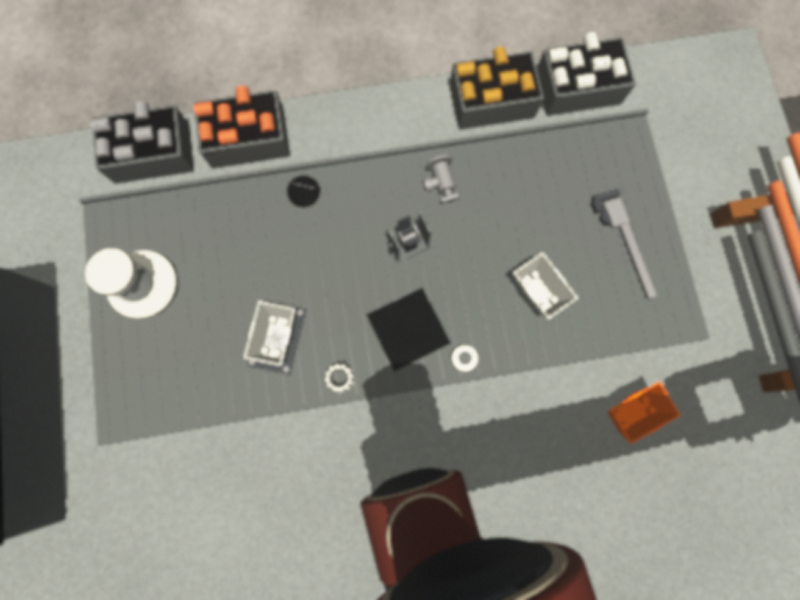

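The scene view shows the loose tub at about (257,320), the fixed tub with its dark plate at (515,340), the rack with the clip at (360,385), the mat at (390,330) and an orange look-alike at (230,232). In the top view these are at (542,285), (273,335), (407,235), (408,328) and (645,410). There are three tubs, and the white one without a plate at top (542,285) fits tub_loose. The one at (273,335) has the plate with screws, so it is the fixed tub, and the orange one is left alone. Next I measure and make one enlarged crop.

```bash
cat > h.py <<'E'
import numpy as np,cv2
from plant import manip
def cloud(n,p,d):
    m=manip.camera_model(n);K=m["mtx"];v,u=np.mgrid[:384,:512]
    c=np.stack([(u-K[0,2])/K[0,0]*d,(v-K[1,2])/K[1,1]*d,d,np.ones_like(d)],-1)
    w=c@np.linalg.inv(m["world_to_cam"]).T
    return w[...,:3],d>0
def proj(n,P):
    m=manip.camera_model(n);q=m["world_to_cam"]@np.append(P,1);q=m["mtx"]@q[:3];return q[:2]/q[2]
def rect(P):
    (c,s,a)=cv2.minAreaRect((P[:,:2]*1000).astype(np.float32));return np.round(c,1),np.round(s,1),round(a,1)
E
python3 - <<'E'
from h import *
z={n:np.load(f"pics/{n}0.npz") for n in("scene","top")}
W={n:cloud(n,z[n]["p"],z[n]["d"]) for n in z}
s=1.5625
regs={"top":{"loose":(505,245,585,325),"fixed":(238,290,310,380),"clip":(380,205,435,265),"mat":(362,285,455,372),"jar":(80,240,180,320),"valve":(420,150,465,205)},
"scene":{"loose":(225,280,285,355),"fixed":(475,300,550,385),"clip":(332,345,390,420),"mat":(350,300,425,360)}}
for n in regs:
  w,ok=W[n]
  for k,r in regs[n].items():
    a,b,c,d=[int(x/s) for x in r]
    P=w[b:d,a:c][ok[b:d,a:c]]
    zz=P[:,2]*1000
    print(n,k,"z pct",np.percentile(zz,[1,10,25,50,75,90,95,99]).round(1))
    rng={"loose":(58,75),"fixed":(58,82),"clip":(70,110),"jar":(90,130),"valve":(20,60)}.get(k)
    if rng:
        Q=P[(zz>rng[0])&(zz<rng[1])];print("   rect",rect(Q),len(Q))
    if k=="mat":
        C=z[n]["p"][b:d,a:c][ok[b:d,a:c]].max(1);Q=P[(C<45)&(zz<22)];print("   mat",rect(Q),Q.mean(0).round(4))
a=z["top"]["p"][120:250,140:380];b=z["scene"]["p"][170:275,140:360]
cv2.imwrite("pics/crop1.png",np.vstack([cv2.resize(a,(720,320),interpolation=3),cv2.resize(b,(720,270),interpolation=3)])[:,:,::-1])
E
```

```text
top loose z pct [ 8.6 10.6 11.8 13.5 24.5 57.7 66.6 69.4]
   rect (array([ 491.2, -250.4]), array([96.1, 64.8]), 25.2) 259
top fixed z pct [ 8.  10.2 11.6 13.7 19.  55.9 66.2 69.3]
   rect (array([489.1, 211.6]), array([64.7, 95.7]), 68.6) 243
top clip z pct [ 8.2 10.5 11.8 13.6 42.5 74.5 90.  94.9]
   rect (array([615.2, -40.9]), array([45.8, 63.1]), 19.1) 160
top mat z pct [ 8.4 10.5 11.7 12.9 14.3 15.6 16.3 17.6]
   mat (array([464.2, -15.7]), array([104., 103.]), 16.3) [ 0.4646 -0.0158  0.0139]
top jar z pct [ -3.    9.1  11.6  28.6  87.4 119.4 120.4 121.9]
   rect (array([619.2, 437.7]), array([72.9, 71.3]), 79.3) 798
top valve z pct [ 8.5 10.6 11.9 13.7 34.4 41.2 44.3 58.6]
   rect (array([ 714.8, -116.9]), array([74.6, 55.6]), 1.6) 379
scene loose z pct [ 7.6  9.8 11.1 13.1 37.9 60.4 66.  68.9]
   rect (array([ 491.5, -252. ]), array([99.2, 63.4]), 25.3) 214
scene fixed z pct [ 7.1  9.4 10.9 12.9 20.8 55.1 64.1 68.4]
   rect (array([490. , 210.5]), array([65.1, 98.6]), 67.1) 222
scene clip z pct [ 7.2  9.6 10.9 12.7 17.5 71.2 83.2 93.4]
   rect (array([616.6, -42.6]), array([47.7, 61.8]), 17.3) 181
scene mat z pct [ 7.6  9.9 11.3 12.6 14.  15.3 16.  20.8]
   mat (array([461.4, -19.4]), array([107.9,  97.8]), 13.2) [ 0.4602 -0.006   0.0135]
```

View pics/crop1.png

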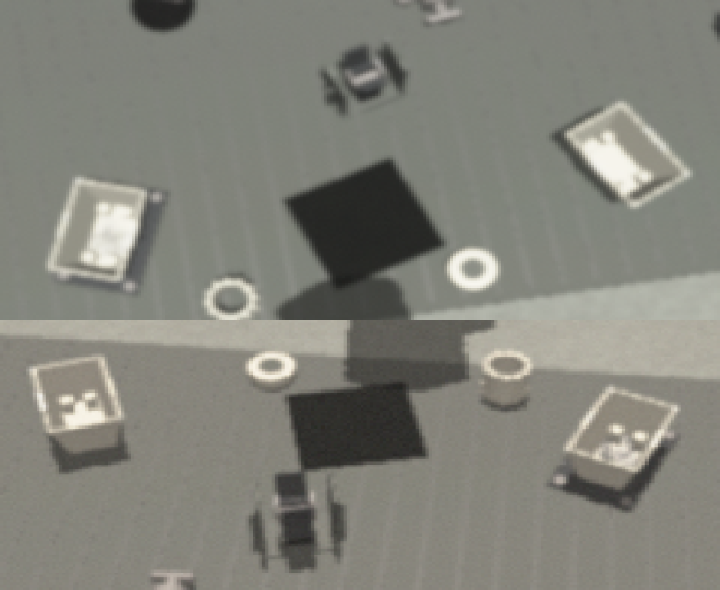

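The crop confirms it: at left the tub standing on the screwed plate is the fixed one, at right the plain white tub is the loose one, and the clip is in its rack at the top centre.

```bash
cat >> h.py <<'E'
def go(x,y,z,ang):
    """distance to target: tool-axis cm (axes AFTER the turn) and turn; ang = wanted tool-y direction in world, deg (mod 180)"""
    s=manip.state();w,a,b,c=s["tool_rot"];from scipy.spatial.transform import Rotation as R
    M=R.from_quat([a,b,c,w]).as_matrix();cur=np.degrees(np.arctan2(M[1,1],M[0,1]))
    d=(ang-cur+90)%180-90;t=-np.radians(d)
    M2=M@R.from_rotvec([0,0,t]).as_matrix();e=np.array([x,y,z])-s["tool_pos"]
    print("t",round(s["time"],2),"tcp",s["tool_pos"].round(4),"yang",round(cur,2),"turn",round(t,3),"then cm",(M2.T@e*100).round(2),"untrned",(M.T@e*100).round(2),"w",round(s["gripper_width"],3),"F",s["contact_force"].round(1),"g",round(s["grasp_force"],1),"j",s["joint_pos"].round(2))
E
python3 -c "
from h import *
go(.4913,-.2512,.15,115.2)"
```

```text
t 0.1 tcp [ 0.1423 -0.608   0.2302] yang -76.83 turn -0.21 then cm [ 46.77 -17.41   8.08] untrned [ 42.11 -26.78   8.08] w 0.999 F [-0.2  0.2  0.7] g 0.0 j [-1.46  0.05  1.61 -0.    1.48 -0.12]
```

```bash
python3 -m crank '[{"turn":-0.105},{"turn":-0.105},{"x":3,"y":-1.1},{"x":3.9,"y":-1.45},{"x":3.9,"y":-1.45}]' 100; python3 -m crank '[{"x":3.9,"y":-1.45},{"x":3.9,"y":-1.45},{"x":3.9,"y":-1.45},{"x":3.9,"y":-1.45},{"x":3.9,"y":-1.45}]';python3 -m crank '[{"x":3.9,"y":-1.45,"z":1},{"x":3.9,"y":-1.45,"z":2},{"x":3.9,"y":-1.45,"z":2},{"x":3,"y":-1,"z":2},{"z":1}]';python3 -m crank '[{},{}]'; python3 -c "
from h import *
go(.4913,-.2512,.048,115.2)"
```

```text
t 0.1 tcp [ 0.1423 -0.608   0.2302] yang -76.83 turn -0.21 then cm [ 46.76 -17.39  18.28] untrned [ 42.11 -26.76  18.28] w 0.999 F [-0.2  0.2  0.7] g 0.0 j [-1.46  0.05  1.61 -0.    1.48 -0.12]schema error: expected keys x, y, z, turn
schema error: expected keys x, y, z, turn
schema error: expected keys x, y, z, turn
schema error: expected keys x, y, z, turn
```

```bash
python3 -m crank '[{"x":0,"y":0,"z":0,"turn":-0.105},{"x":0,"y":0,"z":0,"turn":-0.105},{"x":3,"y":-1.1,"z":0,"turn":0},{"x":3.9,"y":-1.45,"z":0,"turn":0},{"x":3.9,"y":-1.45,"z":0,"turn":0}]' 100; python3 -m crank '[{"x":3.9,"y":-1.45,"z":0,"turn":0},{"x":3.9,"y":-1.45,"z":0,"turn":0},{"x":3.9,"y":-1.45,"z":0,"turn":0},{"x":3.9,"y":-1.45,"z":0,"turn":0},{"x":3.9,"y":-1.45,"z":0,"turn":0}]';python3 -m crank '[{"x":3.9,"y":-1.45,"z":1,"turn":0},{"x":3.9,"y":-1.45,"z":2,"turn":0},{"x":3.9,"y":-1.45,"z":2,"turn":0},{"x":3,"y":-1,"z":2,"turn":0},{"x":0,"y":0,"z":1,"turn":0}]'; python3 -c "
from h import *
go(.4913,-.2512,.048,115.2)"
```

```text
time: 0.6
tool_pos: [0.2234, -0.5252, 0.2305]
tool_rot: [-0.001, 0.976, 0.217, 0.0]
contact_force: [0.1, -0.6, -0.5]
gripper_width: 1.002
grasp_force: 0.0
time: 1.1
tool_pos: [0.3694, -0.3762, 0.2308]
tool_rot: [-0.0, 0.976, 0.218, -0.0]
contact_force: [0.2, -0.8, 0.1]
gripper_width: 0.998
grasp_force: 0.0
time: 1.6
tool_pos: [0.4796, -0.2633, 0.1486]
tool_rot: [-0.002, 0.975, 0.22, -0.001]
contact_force: [-1.2, -1.0, -0.4]
gripper_width: 1.001
grasp_force: 0.0
t 1.6 tcp [ 0.4796 -0.2633  0.1486] yang -64.54 turn 0.005 then cm [ 1.59 -0.56 10.06] untrned [ 1.59 -0.56 10.06] w 1.001 F [-1.2 -1.  -0.4] g 0.0 j [-0.64 -0.06  1.87  0.    1.34  0.49]
```

```bash
python3 -m crank '[{"x":1.4,"y":-0.5,"z":0,"turn":0},{"x":0,"y":0,"z":0,"turn":0},{"x":0,"y":0,"z":0,"turn":0}]'>/dev/null; python3 -c "
from h import *
go(.4913,-.2512,.048,115.2)"
```

```text
t 1.9 tcp [ 0.4897 -0.2571  0.1525] yang -64.83 turn -0.001 then cm [ 0.39 -0.49 10.45] untrned [ 0.39 -0.49 10.45] w 0.998 F [-0.6 -0.5  0.8] g 0.0 j [-0.62 -0.06  1.86 -0.    1.34  0.51]
```

```bash
python3 -m crank '[{"x":0.4,"y":-0.5,"z":2.5,"turn":0},{"x":0,"y":0,"z":2.5,"turn":0},{"x":0,"y":0,"z":2.5,"turn":0},{"x":0,"y":0,"z":2,"turn":0},{"x":0,"y":0,"z":0.95,"turn":0}]'>/dev/null;python3 -m crank '[{"x":0,"y":0,"z":0,"turn":0},{"x":0,"y":0,"z":0,"turn":0}]'; python3 -c "
from h import *
go(.4913,-.2512,.048,115.2)
p,d=manip.grab_frame('scene');cv2.imwrite('pics/g1.png',cv2.resize(p[140:250,110:270],None,fx=5,fy=5,interpolation=3)[:,:,::-1])"
```

```text
time: 2.6
tool_pos: [0.4915, -0.251, 0.0482]
tool_rot: [0.001, 0.976, 0.218, 0.001]
contact_force: [-0.1, -0.0, 0.3]
gripper_width: 0.996
grasp_force: 0.0
t 2.6 tcp [ 0.4915 -0.251   0.0482] yang -64.84 turn -0.001 then cm [-0.03  0.01  0.02] untrned [-0.03  0.01  0.02] w 0.996 F [-0.1 -0.   0.3] g 0.0 j [-0.61  0.07  1.92 -0.    1.15  0.52]
```

View pics/g1.png

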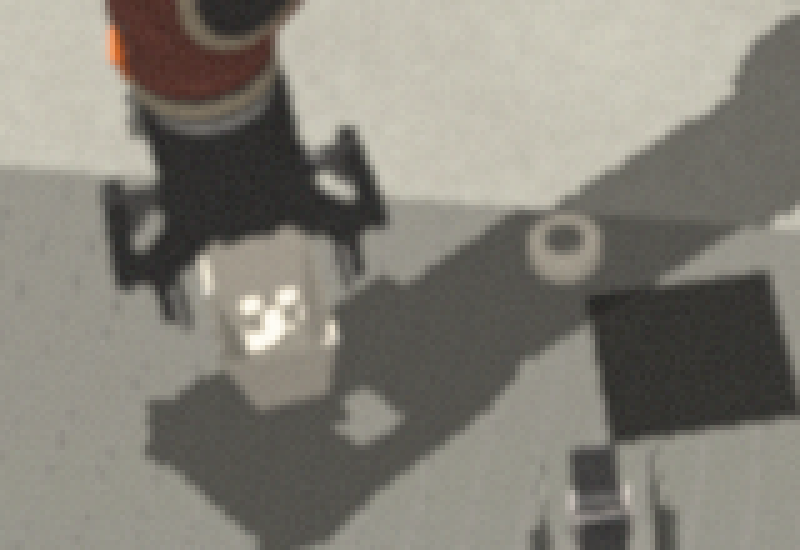

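The fingers straddle the tub, with their tips at about (180,315) and (365,265) beside the ears. I'll close, then lift.

```bash
python3 -m crank '[{"x":0,"y":0,"z":0,"turn":0},{"x":0,"y":0,"z":0,"turn":0},{"x":0,"y":0,"z":0,"turn":0},{"x":0,"y":0,"z":0,"turn":0},{"x":0,"y":0,"z":0,"turn":0}]' 0;python3 -m crank '[{"x":0,"y":0,"z":0,"turn":0},{"x":0,"y":0,"z":-1,"turn":0},{"x":0,"y":0,"z":-2.5,"turn":0},{"x":0,"y":0,"z":-3.5,"turn":0},{"x":0,"y":0,"z":-3.5,"turn":0}]'; python3 -c "
from h import *
go(.4895,.211,.17,67.8)
p,d=manip.grab_frame('scene');cv2.imwrite('pics/g2.png',cv2.resize(p[120:250,110:270],None,fx=4,fy=4,interpolation=3)[:,:,::-1])"
```

```text
time: 3.15
tool_pos: [0.4921, -0.2509, 0.0486]
tool_rot: [0.001, 0.976, 0.218, 0.001]
contact_force: [0.2, -0.4, 6.8]
gripper_width: 0.732
grasp_force: 67.7
time: 3.65
tool_pos: [0.4899, -0.2493, 0.1521]
tool_rot: [-0.001, 0.976, 0.218, -0.001]
contact_force: [-0.0, -0.1, -1.0]
gripper_width: 0.729
grasp_force: 66.9
t 3.65 tcp [ 0.4899 -0.2493  0.1521] yang -64.79 turn 0.827 then cm [-17.43 -42.6   -1.72] untrned [ 19.56 -41.67  -1.72] w 0.729 F [-0.  -0.1 -1. ] g 66.9 j [-0.61 -0.06  1.86  0.    1.34  0.52]
```

View pics/g2.png

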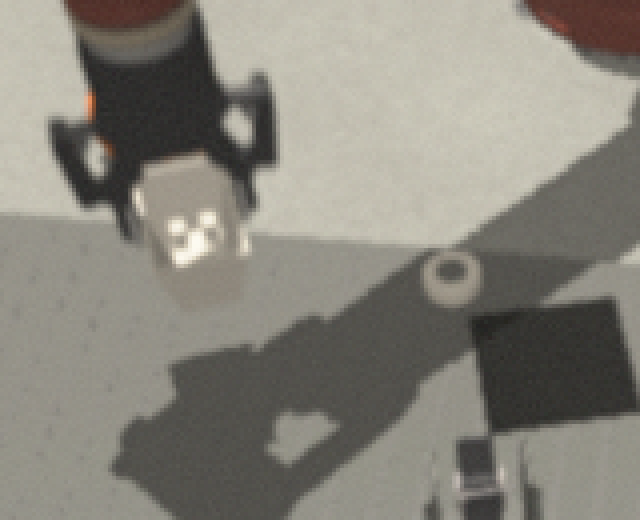

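Grasped at 62 mm and lifted. Carrying it over the fixed tub.

```bash
python3 -m crank '[{"x":0,"y":0,"z":-1,"turn":0.138},{"x":0,"y":0,"z":-0.7,"turn":0.138},{"x":0,"y":0,"z":0,"turn":0.138},{"x":0,"y":0,"z":0,"turn":0.138},{"x":0,"y":0,"z":0,"turn":0.138}]'>/dev/null;python3 -m crank '[{"x":0,"y":0,"z":0,"turn":0.137},{"x":-1.6,"y":-3.9,"z":0,"turn":0},{"x":-1.6,"y":-3.9,"z":0,"turn":0},{"x":-1.6,"y":-3.9,"z":0,"turn":0},{"x":-1.6,"y":-3.9,"z":0,"turn":0}]'>/dev/null;python3 -m crank '[{"x":-1.6,"y":-3.9,"z":0,"turn":0},{"x":-1.6,"y":-3.9,"z":0,"turn":0},{"x":-1.6,"y":-3.9,"z":0,"turn":0},{"x":-1.6,"y":-3.9,"z":0,"turn":0},{"x":-1.6,"y":-3.9,"z":0,"turn":0}]'>/dev/null;python3 -m crank '[{"x":-1.5,"y":-3.5,"z":0,"turn":0},{"x":0,"y":0,"z":0,"turn":0},{"x":0,"y":0,"z":0,"turn":0}]'; python3 -c "
from h import *
go(.4895,.211,.17,67.8)"
```

```text
time: 5.5
tool_pos: [0.4887, 0.168, 0.1684]
tool_rot: [0.0, 0.982, -0.191, -0.0]
contact_force: [-1.0, -0.3, -0.8]
gripper_width: 0.728
grasp_force: 67.0
t 5.5 tcp [0.4887 0.168  0.1684] yang -112.06 turn 0.002 then cm [-1.56 -4.01 -0.16] untrned [-1.55 -4.01 -0.16] w 0.728 F [-1.  -0.3 -0.8] g 67.0 j [ 0.19 -0.16  1.93 -0.    1.38  2.14]
```

```bash
python3 -m crank '[{"x":-0.8,"y":-2,"z":0,"turn":0},{"x":-0.75,"y":-2,"z":0,"turn":0},{"x":0,"y":0,"z":0,"turn":0},{"x":0,"y":0,"z":0,"turn":0}]' >/dev/null; python3 - <<'E'
from h import *
go(.4895,.211,.17,67.8)
t=manip.state()["tool_pos"]
for n in("scene","top"):
    p,d=manip.grab_frame(n);np.savez(f"pics/{n}1.npz",p=p,d=d)
    w,ok=cloud(n,p,d);r=np.hypot(w[...,0]-t[0],w[...,1]-t[1])<.075
    I=p.astype(int);tub=ok&r&(I.min(2)>95)
    Q=w[tub&(w[...,2]>t[2]+.008)&(w[...,2]<t[2]+.03)];print(n,"rim z",np.percentile(Q[:,2],[50,90,98]).round(4),rect(Q),len(Q))
    a=np.radians(-22.2);u=(Q[:,0]-t[0])*np.cos(a)+(Q[:,1]-t[1])*np.sin(a);v=-(Q[:,0]-t[0])*np.sin(a)+(Q[:,1]-t[1])*np.cos(a)
    print("u",np.percentile(u,[1,5,95,99]).round(4),"v",np.percentile(v,[1,5,95,99]).round(4))
p=np.load("pics/scene1.npz")["p"];cv2.imwrite('pics/g3.png',cv2.resize(p[130:260,260:400],None,fx=4,fy=4,interpolation=3)[:,:,::-1])
E
```

```text
t 5.9 tcp [0.4901 0.2092 0.1686] yang -112.22 turn -0.0 then cm [-0.12 -0.14 -0.14] untrned [-0.12 -0.14 -0.14] w 0.73 F [-0.8 -0.3 -0.4] g 67.0 j [ 0.26 -0.12  1.89 -0.    1.37  2.22]
scene rim z [0.1841 0.188  0.1921] (array([492.3, 211.2]), array([82.3, 96.9]), 67.2) 231
u [-0.0462 -0.0449  0.0481  0.0494] v [-0.0366 -0.0321  0.0342  0.0437]
top rim z [0.1859 0.189  0.1899] (array([488. , 208.3]), array([ 38. , 108.8]), 46.5) 94
u [-0.0476 -0.0464  0.0468  0.0475] v [-0.0316 -0.0308  0.0297  0.0302]
```

View pics/g3.png

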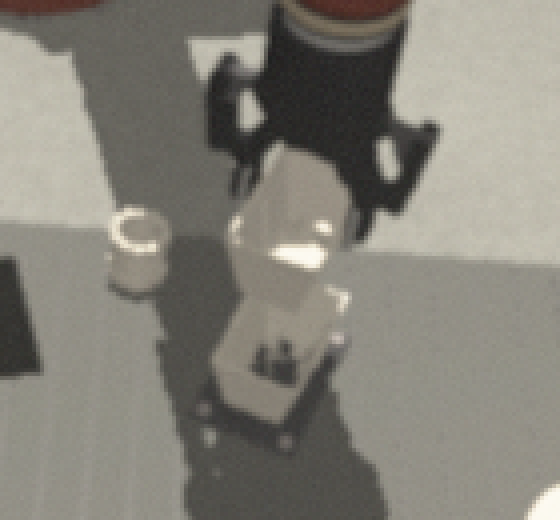

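The loose tub hangs level, centred over the fixed one at (280,350). Lowering it.

```bash
python3 -m crank '[{"x":-0.12,"y":-0.14,"z":1.2,"turn":0},{"x":0,"y":0,"z":2,"turn":0},{"x":0,"y":0,"z":2,"turn":0},{"x":0,"y":0,"z":1.5,"turn":0},{"x":0,"y":0,"z":1,"turn":0}]'>/dev/null;python3 -m crank '[{"x":0,"y":0,"z":0.6,"turn":0},{"x":0,"y":0,"z":0.3,"turn":0},{"x":0,"y":0,"z":0.3,"turn":0},{"x":0,"y":0,"z":0,"turn":0}]'; python3 -c "
from h import *
go(.4895,.211,.066,67.8)"
```

```text
time: 6.9
tool_pos: [0.4899, 0.2121, 0.0801]
tool_rot: [-0.0, 0.981, -0.192, 0.0]
contact_force: [-1.1, -0.6, -1.1]
gripper_width: 0.735
grasp_force: 67.0
t 6.9 tcp [0.4899 0.2121 0.0801] yang -112.18 turn 0.0 then cm [0.01 0.12 1.41] untrned [0.01 0.12 1.41] w 0.735 F [-1.1 -0.6 -1.1] g 67.0 j [ 0.27 -0.02  1.95 -0.    1.21  2.23]
```

```bash
python3 -m crank '[{"x":0,"y":0.11,"z":0.4,"turn":0},{"x":0,"y":0,"z":0.3,"turn":0},{"x":0,"y":0,"z":0.2,"turn":0},{"x":0,"y":0,"z":0.1,"turn":0},{"x":0,"y":0,"z":0,"turn":0}]'; python3 -c "
from h import *
go(.4895,.211,.066,67.8)"
```

```text
time: 7.4
tool_pos: [0.4891, 0.2111, 0.0697]
tool_rot: [-0.0, 0.981, -0.192, -0.0]
contact_force: [-0.3, -0.0, -1.4]
gripper_width: 0.733
grasp_force: 67.0
t 7.4 tcp [0.4891 0.2111 0.0697] yang -112.18 turn 0.0 then cm [ 0.04 -0.01  0.37] untrned [ 0.04 -0.01  0.37] w 0.733 F [-0.3 -0.  -1.4] g 67.0 j [ 0.27 -0.01  1.96  0.    1.19  2.23]
```

```bash
python3 -m crank '[{"x":0.04,"y":0,"z":0.2,"turn":0},{"x":0,"y":0,"z":0.1,"turn":0},{"x":0,"y":0,"z":0,"turn":0}]';python3 -m crank '[{"x":0,"y":0,"z":0.1,"turn":0},{"x":0,"y":0,"z":0,"turn":0}]'
```

```text
time: 7.7
tool_pos: [0.49, 0.2112, 0.0671]
tool_rot: [-0.0, 0.981, -0.192, 0.0]
contact_force: [0.7, 1.4, -0.7]
gripper_width: 0.729
grasp_force: 67.1
time: 7.9
tool_pos: [0.4902, 0.2112, 0.0667]
tool_rot: [-0.0, 0.981, -0.192, 0.001]
contact_force: [0.5, 2.0, 2.8]
gripper_width: 0.735
grasp_force: 67.4
```

```bash
python3 -m crank '[{"x":0,"y":0,"z":0.1,"turn":0},{"x":0,"y":0,"z":0,"turn":0}]';python3 -m crank '[{"x":0,"y":0,"z":0,"turn":0},{"x":0,"y":0,"z":0,"turn":0},{"x":0,"y":0,"z":0,"turn":0},{"x":0,"y":0,"z":-1,"turn":0},{"x":0,"y":0,"z":-2,"turn":0}]' 95; python3 -m crank '[{"x":0,"y":0,"z":-3,"turn":0},{"x":0,"y":0,"z":-4,"turn":0},{"x":0,"y":0,"z":-4,"turn":0},{"x":0,"y":0,"z":0,"turn":0}]'; python3 - <<'E'
from h import *
t=np.array([.4895,.211])
for n in("scene","top"):
    p,d=manip.grab_frame(n);np.savez(f"pics/{n}2.npz",p=p,d=d)
    w,ok=cloud(n,p,d);r=np.hypot(w[...,0]-t[0],w[...,1]-t[1])<.065
    tub=ok&r&(w[...,2]<.1)
    Q=w[tub&(w[...,2]>.076)];print(n,"rim z",np.percentile(Q[:,2],[50,90,98]).round(4),rect(Q),len(Q))
    c=Q[:,:2].mean(0)
    A=np.c_[Q[:,:2]-t,np.ones(len(Q))];print("plane",np.linalg.lstsq(A,Q[:,2],rcond=None)[0].round(3))
p=np.load("pics/scene2.npz")["p"];cv2.imwrite('pics/g4.png',cv2.resize(p[170:260,280:380],None,fx=5,fy=5,interpolation=3)[:,:,::-1])
go(.6160,-.0417,.2,18.2)
E
```

```text
time: 8.1
tool_pos: [0.4902, 0.2112, 0.0666]
tool_rot: [-0.0, 0.981, -0.192, 0.0]
contact_force: [-2.5, 1.2, 9.1]
gripper_width: 0.73
grasp_force: 68.1
time: 8.6
tool_pos: [0.4879, 0.2103, 0.0934]
tool_rot: [0.001, 0.981, -0.192, -0.002]
contact_force: [-0.3, -0.5, 0.7]
gripper_width: 0.951
grasp_force: 0.0
time: 9.0
tool_pos: [0.4932, 0.2119, 0.2131]
tool_rot: [-0.003, 0.981, -0.192, 0.006]
contact_force: [0.7, 0.7, 0.8]
gripper_width: 0.949
grasp_force: 0.0
scene rim z [0.0829 0.0863 0.0873] (array([489.6, 210.4]), array([63.7, 99.5]), 67.7) 226
plane [ 0.015 -0.008  0.082]
top rim z [0.0852 0.0878 0.0893] (array([493. , 184.3]), array([103.2,  45.6]), 7.2) 82
plane [-0.006  0.021  0.085]
t 9.1 tcp [0.4903 0.2111 0.2068] yang -112.19 turn 0.866 then cm [27.94 -4.05  0.7 ] untrned [21.18 18.66  0.7 ] w 0.947 F [-0.5 -0.1 -0.2] g 0.0 j [ 0.27 -0.15  1.85 -0.    1.44  2.23]
```

View pics/g4.png

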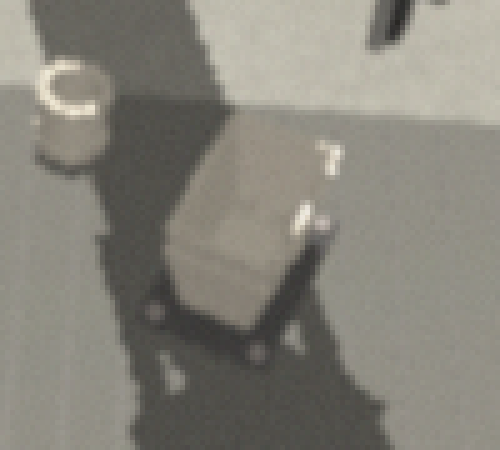

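The loose tub is nested: rim at about 86 mm, level, its rim seam parallel at (250,260). Next is the clip.

```bash
python3 -m crank '[{"x":0,"y":0,"z":0,"turn":0.145},{"x":0,"y":0,"z":0,"turn":0.145},{"x":0,"y":0,"z":0,"turn":0.144},{"x":0,"y":0,"z":0,"turn":0.144},{"x":0,"y":0,"z":0,"turn":0.144}]'>/dev/null;python3 -m crank '[{"x":0,"y":0,"z":0,"turn":0.144},{"x":3.5,"y":-0.5,"z":0,"turn":0},{"x":3.5,"y":-0.5,"z":0,"turn":0},{"x":3.5,"y":-0.5,"z":0,"turn":0},{"x":3.5,"y":-0.5,"z":0,"turn":0}]'>/dev/null;python3 -m crank '[{"x":3.5,"y":-0.5,"z":0,"turn":0},{"x":3.5,"y":-0.5,"z":0,"turn":0},{"x":3.5,"y":-0.5,"z":0,"turn":0},{"x":0,"y":0,"z":0,"turn":0},{"x":0,"y":0,"z":0,"turn":0}]'>/dev/null; python3 - <<'E'
from h import *
go(.6160,-.0417,.15,18.2)
for n in("scene","top"):
    z=np.load(f"pics/{n}2.npz");w,ok=cloud(n,z["p"],z["d"])
    a=np.radians(18.2);dx,dy=w[...,0]-.616,w[...,1]+.0417
    u=dx*np.cos(a)+dy*np.sin(a);v=-dx*np.sin(a)+dy*np.cos(a)
    m=ok&(abs(u)<.03)&(abs(v)<.04)&(w[...,2]>.06)
    f=m&(abs(v)>.027);l=m&(abs(v)<.025)
    print(n,"fins u",np.percentile(u[f],[3,97]).round(4),"v",np.percentile(v[f],[3,97]).round(4),"lev u",np.percentile(u[l],[3,97]).round(4),"v",np.percentile(v[l],[3,97]).round(4),rect(np.c_[w[...,0][l],w[...,1][l]]))
E
```

```text
t 10.6 tcp [ 0.5983 -0.0113  0.2027] yang -161.89 turn -0.002 then cm [ 3.45 -0.75  5.26] untrned [ 3.45 -0.75  5.26] w 0.949 F [ 0.5 -0.3  0.1] g 0.0 j [-0.14  0.01  1.7   0.    1.43  2.68]
scene fins u [-0.016   0.0204] v [-0.0335  0.0306] lev u [-0.0216  0.0229] v [-0.0155  0.0125] (array([617.5, -43. ]), array([48.2, 30.5]), 16.1)
top fins u [-0.02    0.0169] v [-0.0296  0.0337] lev u [-0.0221  0.021 ] v [-0.0133  0.0147] (array([615.8, -41.6]), array([46.6, 30.5]), 16.7)
```

```bash
python3 - <<'E'
from h import *
for n in("scene","top"):
    z=np.load(f"pics/{n}2.npz");w,ok=cloud(n,z["p"],z["d"])
    a=np.radians(18.0);dx,dy=w[...,0]-.616,w[...,1]+.042
    u=dx*np.cos(a)+dy*np.sin(a);v=-dx*np.sin(a)+dy*np.cos(a)
    m=ok&(abs(u)<.036)&(abs(v)<.04);G=np.zeros((12,14),int)
    np.maximum.at(G,(((u[m]+.036)/.006).astype(int),((v[m]+.042)/.006).astype(int)),(w[...,2][m]*1000).astype(int))
    print(n,"rows u=-33..33, cols v=-39..39 step 6\n",G)
a=np.load("pics/scene2.npz")["p"][215:270,210:255];b=np.load("pics/top2.npz")["p"][130:172,243:280]
cv2.imwrite("pics/clip.png",np.hstack([cv2.resize(a,(400,490),interpolation=3),cv2.resize(b,(400,490),interpolation=3)])[:,:,::-1])
E
```

```text
scene rows u=-33..33, cols v=-39..39 step 6
 [[14  0 12 10 10  0  0  0  0  0 13  9  0  0]
 [ 0  0 13 13 11  0  0  0  0  0 12 12  0  0]
 [11  0 14 17 85 92 93 93 90  0 14 44  0  0]
 [11 91 95 14 80 83 93 87 87 14 14 93  0  0]
 [ 9 92 14 12 74 68 72 69 65 73 16 98 93  0]
 [61 62 95 15 75 65 63 61 62 74 14 92  0  0]
 [61 93 93 14 73 65  0  0 16 74 17 92 64 43]
 [14 94 14 15 74 46 47 48 76 74 15 94 91 12]
 [12 94 92 16 71 75 67 71 70 15 14 95 16 11]
 [11 89 92 15 91 92 91 93 91 15 16 94 13 15]
 [15 14 13 13 13 15 93 13 94 15 13  9 12 13]
 [12 13 12 10 11 13 11 12 14 14 13 14 13 13]]
top rows u=-33..33, cols v=-39..39 step 6
 [[15 15 12 14 13 14 14 13 12 13 14 14 15 15]
 [15 14 13 14 13 14 14 14 13 14 13 15 15 14]
 [14 16 88 16 17 91 95 93 93 14 16 16 91 16]
 [13 13 93 17 18 62 60 60 60 75 15 92 93 11]
 [ 0  0 95 16 73 63 63 64 65 75 17 95 95 13]
 [ 0  0 95 16 76 63 62 64 65 77 18  0 97 62]
 [ 0  0 96  0 73 62 61 63 66 75  0  0 94 61]
 [ 0  0 96  0 74 64 63 63 65 75  0 93 96 13]
 [ 0  0 95  0 61 80 87 80 80 14  0 93 95 16]
 [ 0  0 64  0  0 94 93 92 92 15  0 94 14 14]
 [ 0 13 12  0  0  0  0  0 14 15  0 13 13 13]
 [16 14 12  8  0  0  0 14 16 13  0 14 13 12]]
```

View pics/clip.png

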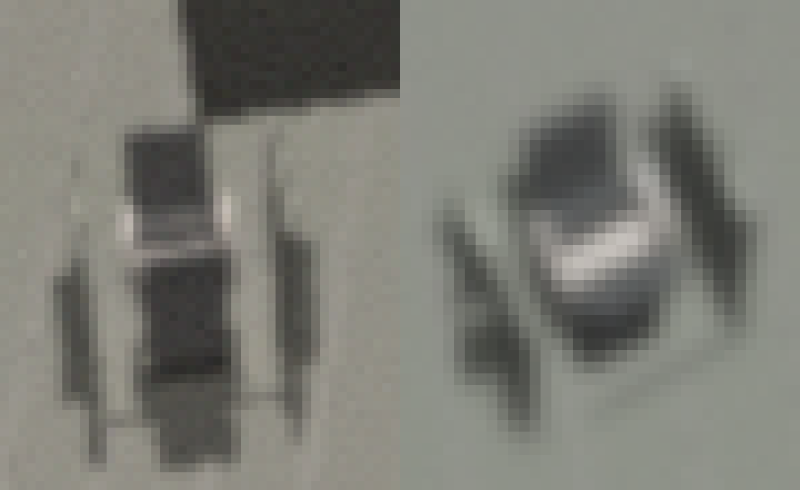

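The views contradict the description. The lever plates (left half, about (165,170) and (185,320)) spread toward the rack's open ends at ±21 mm, 93 mm high. The fins (75,340) and (295,300) stand beside the cheeks, with only about 12 mm of gap on each side. The 14.5 mm fingers cannot reach the cheeks, but the levers are free from the open ends. So I take the clip by the levers straight away, and nothing in the judged steps forbids that. The tool y is already along that direction.

```bash
python3 -m crank '[{"x":1.7,"y":-0.35,"z":1,"turn":0},{"x":1.7,"y":-0.35,"z":1.5,"turn":0},{"x":0,"y":0,"z":1.5,"turn":0},{"x":0,"y":0,"z":1,"turn":0},{"x":0,"y":0,"z":0,"turn":0}]' 100 >/dev/null; python3 -c "
from h import *
go(.6166,-.0423,.064,18)"
```

```text
t 11.1 tcp [ 0.6146 -0.04    0.1517] yang -161.76 turn 0.004 then cm [ 0.31 -0.16  8.77] untrned [ 0.31 -0.15  8.77] w 1.003 F [-0.2  0.3 -0.4] g 0.0 j [-0.19  0.1   1.7   0.    1.35  2.64]
```

```bash
python3 -m crank '[{"x":0.28,"y":-0.15,"z":1.5,"turn":0},{"x":0,"y":0,"z":2,"turn":0},{"x":0,"y":0,"z":2,"turn":0},{"x":0,"y":0,"z":1.2,"turn":0},{"x":0,"y":0,"z":0,"turn":0}]' ; python3 -m crank '[{"x":0,"y":0,"z":0,"turn":0},{"x":0,"y":0,"z":1,"turn":0},{"x":0,"y":0,"z":1,"turn":0},{"x":0,"y":0,"z":0,"turn":0},{"x":0,"y":0,"z":0,"turn":0}]'; python3 - <<'E'
from h import *
go(.6166,-.0423,.064,18)
p,d=manip.grab_frame("scene");a=p[180:270,180:280]
cv2.imwrite("pics/clip2.png",cv2.resize(a,None,fx=6,fy=6,interpolation=3)[:,:,::-1])
E
```

```text
time: 11.6
tool_pos: [0.6174, -0.0427, 0.0853]
tool_rot: [0.001, 0.81, -0.586, -0.002]
contact_force: [-1.6, -0.7, 0.4]
gripper_width: 1.001
grasp_force: 0.0
time: 12.1
tool_pos: [0.6185, -0.0432, 0.0673]
tool_rot: [0.0, 0.81, -0.586, -0.0]
contact_force: [-0.4, 0.1, -0.9]
gripper_width: 1.005
grasp_force: 0.0
t 12.1 tcp [ 0.6185 -0.0432  0.0673] yang -161.8 turn 0.003 then cm [-0.14  0.15  0.33] untrned [-0.14  0.15  0.33] w 1.005 F [-0.4  0.1 -0.9] g 0.0 j [-0.19  0.19  1.75 -0.    1.2   2.63]
```

View pics/clip2.png

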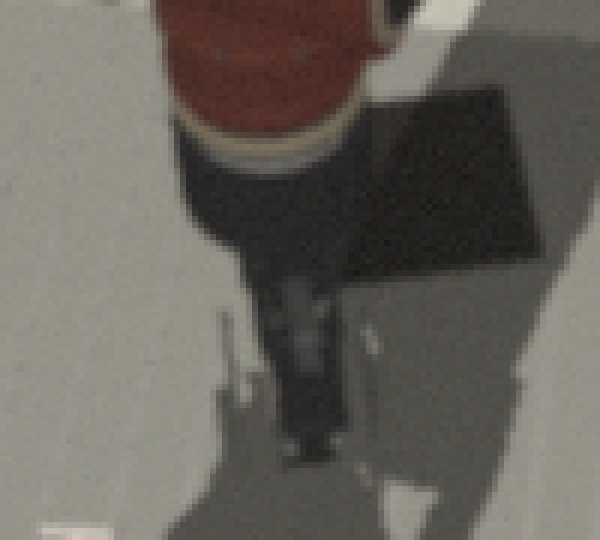

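The near finger (315,400) sits between the fins, with clearance to both sides. I'll squeeze the levers.

```bash
python3 -m crank '[{"x":-0.1,"y":0.12,"z":0.2,"turn":0},{"x":0,"y":0,"z":0,"turn":0},{"x":0,"y":0,"z":0,"turn":0},{"x":0,"y":0,"z":0,"turn":0},{"x":0,"y":0,"z":0,"turn":0}]' 33; python3 -m crank '[{"x":0,"y":0,"z":0,"turn":0},{"x":0,"y":0,"z":0,"turn":0}]'
```

```text
time: 12.65
tool_pos: [0.6184, -0.0434, 0.0685]
tool_rot: [0.0, 0.81, -0.586, 0.001]
contact_force: [-4.3, -1.9, 8.8]
gripper_width: 0.334
grasp_force: 19.9
time: 12.85
tool_pos: [0.6184, -0.0435, 0.0685]
tool_rot: [0.0, 0.81, -0.586, 0.001]
contact_force: [-3.7, -0.2, 9.3]
gripper_width: 0.339
grasp_force: 19.3
```

```bash
python3 -m crank '[{"x":0,"y":0,"z":-1,"turn":0},{"x":0,"y":0,"z":-2,"turn":0},{"x":0,"y":0,"z":-3,"turn":0},{"x":0,"y":0,"z":-3,"turn":0},{"x":0,"y":0,"z":-3,"turn":0}]' 31; python3 -m crank '[{"x":0,"y":0,"z":-1,"turn":0},{"x":0,"y":0,"z":0,"turn":0}]'; python3 - <<'E'
from h import *
p,d=manip.grab_frame("scene");a=p[150:250,180:290];np.savez("pics/scene3.npz",p=p,d=d)
cv2.imwrite("pics/clip3.png",cv2.resize(a,None,fx=6,fy=6,interpolation=3)[:,:,::-1])
c=np.array([.4896,.211])+.0445*np.array([np.cos(np.radians(-22.2)),np.sin(np.radians(-22.2))]);print(c)
go(*c,.19,-22.2)
E
```

```text
time: 13.35
tool_pos: [0.6172, -0.0425, 0.187]
tool_rot: [-0.0, 0.81, -0.586, -0.0]
contact_force: [0.3, 0.3, -0.9]
gripper_width: 0.319
grasp_force: 36.7
time: 13.55
tool_pos: [0.6185, -0.0428, 0.198]
tool_rot: [-0.001, 0.81, -0.586, 0.002]
contact_force: [-0.4, -0.3, -1.3]
gripper_width: 0.319
grasp_force: 36.8
[0.53080124 0.19418608]
t 13.6 tcp [ 0.6174 -0.0426  0.1957] yang -161.8 turn 0.705 then cm [-18.65  16.97   0.57] untrned [-25.2    0.83   0.57] w 0.316 F [ 0.3 -0.1 -1.9] g 36.8 j [-0.19  0.06  1.66  0.    1.42  2.63]
```

View pics/clip3.png

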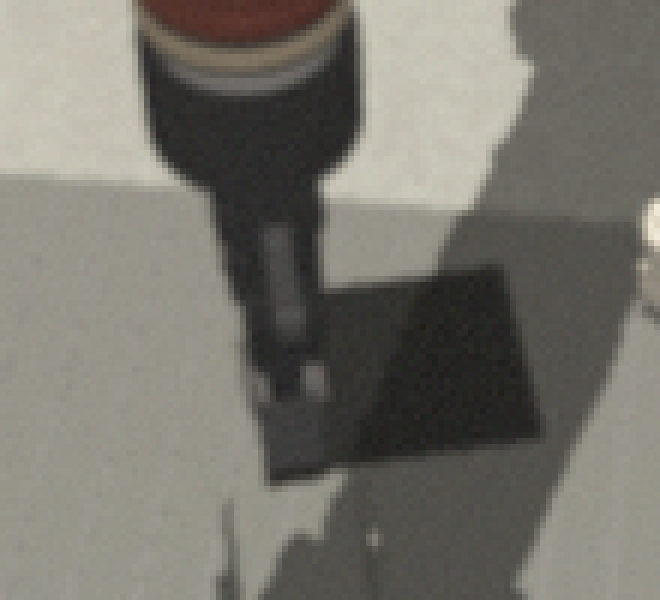

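The clip hangs upright and open from the levers (jaw bottom at about (298,480)), clear of the rack fins at (230,540). A +0.705 turn would exceed joint 6, so I turn −2.436 instead, and the shifts become x +18.65, y −16.97.

```bash
python3 -m crank '[{"x":0,"y":0,"z":0,"turn":-0.145},{"x":0,"y":0,"z":0,"turn":-0.145},{"x":0,"y":0,"z":0,"turn":-0.145},{"x":0,"y":0,"z":0,"turn":-0.145},{"x":0,"y":0,"z":0,"turn":-0.145}]' >/dev/null; python3 -m crank '[{"x":0,"y":0,"z":0,"turn":-0.145},{"x":0,"y":0,"z":0,"turn":-0.145},{"x":0,"y":0,"z":0,"turn":-0.145},{"x":0,"y":0,"z":0,"turn":-0.145},{"x":0,"y":0,"z":0,"turn":-0.145}]' >/dev/null;python3 -m crank '[{"x":0,"y":0,"z":0,"turn":-0.145},{"x":0,"y":0,"z":0,"turn":-0.145},{"x":0,"y":0,"z":0,"turn":-0.145},{"x":0,"y":0,"z":0,"turn":-0.145},{"x":0,"y":0,"z":0,"turn":-0.145}]' >/dev/null;python3 -m crank '[{"x":0,"y":0,"z":0,"turn":-0.145},{"x":0,"y":0,"z":0,"turn":-0.116},{"x":0,"y":0,"z":0,"turn":0}]' >/dev/null; python3 - <<'E'
from h import *
go(.5308,.1942,.19,-22.2)
z=np.load("pics/scene3.npz");w,ok=cloud("scene",z["p"],z["d"])
a=np.radians(18.0);dx,dy=w[...,0]-.6174,w[...,1]+.0426
u=dx*np.cos(a)+dy*np.sin(a);v=-dx*np.sin(a)+dy*np.cos(a)
m=ok&(abs(u)<.035)&(abs(v)<.02)&(w[...,2]>.11)
for lo in np.arange(.135,.2,.005):
    k=m&(w[...,2]>=lo)&(w[...,2]<lo+.005)
    if k.sum(): print(round(lo,3),k.sum(),"u",np.percentile(u[k],[5,50,95]).round(4),"v",np.percentile(v[k],[5,95]).round(4))
print(np.percentile(w[...,2][m],[0.5,2,5]))
E
```

```text
t 15.4 tcp [ 0.616  -0.0424  0.1927] yang -22.25 turn -0.001 then cm [ 18.69 -16.83   0.33] untrned [ 18.67 -16.85   0.33] w 0.32 F [-0.1 -0.1 -1.7] g 36.7 j [-0.19  0.06  1.67  0.    1.42  0.2 ]
0.145 25 u [0.0162 0.0195 0.0215] v [-0.0108  0.0093]
0.15 18 u [0.0146 0.0166 0.0204] v [-0.0101  0.0099]
0.155 13 u [0.0135 0.0158 0.0173] v [-0.0117  0.0084]
0.16 22 u [0.0119 0.0147 0.0169] v [-0.0109  0.0103]
0.165 19 u [0.0108 0.0128 0.0147] v [-0.0086  0.0091]
0.17 16 u [0.0099 0.0121 0.0141] v [-0.011   0.0111]
0.175 18 u [0.0084 0.0105 0.0125] v [-0.0119  0.0076]
0.18 15 u [0.0073 0.0097 0.0116] v [-0.0159  0.0145]
0.185 10 u [0.0006 0.0116 0.014 ] v [-0.0159  0.0125]
0.19 10 u [-0.01    0.007   0.0161] v [-0.0152  0.0134]
0.195 4 u [-0.0121 -0.0034  0.0065] v [-0.0159 -0.0124]
[0.14750167 0.15208509 0.16761255]
```

The clip's underside is at TCP −50 mm as expected, centred. Moving over the near short end.

```bash
python3 -m crank '[{"x":2.5,"y":-2.2,"z":0,"turn":0},{"x":2.5,"y":-2.2,"z":0,"turn":0},{"x":2.5,"y":-2.2,"z":0,"turn":0},{"x":2.5,"y":-2.2,"z":0,"turn":0},{"x":2.5,"y":-2.2,"z":0,"turn":0}]' >/dev/null;python3 -m crank '[{"x":2.5,"y":-2.2,"z":0,"turn":0},{"x":2,"y":-2,"z":0,"turn":0},{"x":1.5,"y":-1.5,"z":0,"turn":0},{"x":0,"y":0,"z":0,"turn":0},{"x":0,"y":0,"z":0,"turn":0}]' >/dev/null;python3 -c "
from h import *
go(.5308,.1942,.104,-22.2)"
```

```text
t 16.4 tcp [0.5322 0.1917 0.1945] yang -22.27 turn -0.001 then cm [ 0.19 -0.21  9.05] untrned [ 0.19 -0.21  9.05] w 0.322 F [ 0.1 -0.2 -0.3] g 36.7 j [ 0.21 -0.06  1.79 -0.    1.42  0.6 ]
```

```bash
python3 -m crank '[{"x":0.19,"y":-0.21,"z":1,"turn":0},{"x":0,"y":0,"z":1.5,"turn":0},{"x":0,"y":0,"z":0,"turn":0},{"x":0,"y":0,"z":0,"turn":0}]' >/dev/null;python3 - <<'E'
from h import *
go(.5308,.1942,.104,-22.2)
t=manip.state()["tool_pos"]
p,d=manip.grab_frame("scene");w,ok=cloud("scene",p,d)
a=np.radians(-22.2);dx,dy=w[...,0]-t[0],w[...,1]-t[1]
u=dx*np.cos(a)+dy*np.sin(a);v=-dx*np.sin(a)+dy*np.cos(a);z=w[...,2]
for lo in np.arange(.112,.15,.005):
    k=ok&(abs(u)<.035)&(abs(v)<.02)&(z>=lo)&(z<lo+.005)
    if k.sum(): print(round(lo,3),k.sum(),"u",np.percentile(u[k],[5,50,95]).round(4),"v",np.percentile(v[k],[5,95]).round(4))
k=ok&(abs(v)<.045)&(u>-.12)&(u<.03)&(z>.078)&(z<.092)
print("rim u",np.percentile(u[k],[1,3,97,99]).round(4),"v",np.percentile(v[k],[1,3,97,99]).round(4))
k&=abs(v)<.022;k&=u>-.02;print("end rim u",np.percentile(u[k],[5,50,95]).round(4),k.sum(),np.median(z[k]))
E
```

```text
t 16.8 tcp [0.531  0.1937 0.1693] yang -22.29 turn -0.002 then cm [ 0.05 -0.03  6.53] untrned [ 0.05 -0.03  6.53] w 0.321 F [-0.3 -0.3 -0.7] g 36.8 j [ 0.22 -0.04  1.81 -0.    1.37  0.61]
0.112 3 u [-0.0063  0.0194  0.0224] v [-0.0049  0.0084]
0.117 23 u [-0.011   0.0215  0.0258] v [-0.014   0.0092]
0.122 23 u [-0.0057  0.0189  0.026 ] v [-0.0113  0.0085]
0.127 14 u [0.0168 0.0183 0.0199] v [-0.013   0.0076]
0.132 20 u [0.0143 0.0167 0.0183] v [-0.013   0.0092]
0.137 16 u [0.0124 0.0152 0.0181] v [-0.0111  0.0076]
0.142 20 u [0.0107 0.0133 0.0159] v [-0.0134  0.008 ]
0.147 16 u [0.0096 0.0111 0.0137] v [-0.0131  0.0102]
rim u [-0.0926 -0.0919  0.0041  0.0048] v [-0.0315 -0.0313  0.0311  0.0317]
end rim u [0.0003 0.0024 0.0047] 34 0.08283803086438407
```

The tub rim spans u −92…+4 mm relative to the clip centre, which matches the plan. Descending.

```bash
python3 -m crank '[{"x":0,"y":0,"z":1.5,"turn":0},{"x":0,"y":0,"z":1.3,"turn":0},{"x":0,"y":0,"z":1,"turn":0},{"x":0,"y":0,"z":0,"turn":0},{"x":0,"y":0,"z":0,"turn":0}]';python3 -m crank '[{"x":0,"y":0,"z":0.8,"turn":0},{"x":0,"y":0,"z":0.7,"turn":0},{"x":0,"y":0,"z":0.5,"turn":0},{"x":0,"y":0,"z":0,"turn":0},{"x":0,"y":0,"z":0,"turn":0}]';python3 -c "
from h import *
go(.5308,.1942,.104,-22.2)"
```

```text
time: 17.35
tool_pos: [0.5313, 0.1943, 0.1322]
tool_rot: [-0.0, 0.83, 0.558, -0.001]
contact_force: [-1.1, -0.1, -0.4]
gripper_width: 0.32
grasp_force: 36.8
time: 17.85
tool_pos: [0.5315, 0.1943, 0.1126]
tool_rot: [-0.0, 0.83, 0.558, -0.0]
contact_force: [0.1, 0.3, 0.0]
gripper_width: 0.317
grasp_force: 36.8
t 17.85 tcp [0.5315 0.1943 0.1126] yang -22.23 turn -0.001 then cm [-0.04 -0.06  0.86] untrned [-0.04 -0.06  0.86] w 0.317 F [0.1 0.3 0. ] g 36.8 j [0.22 0.02 1.86 0.   1.27 0.61]
```

```bash
python3 -m crank '[{"x":0,"y":0,"z":0.4,"turn":0},{"x":0,"y":0,"z":0.3,"turn":0},{"x":0,"y":0,"z":0.1,"turn":0},{"x":0,"y":0,"z":0,"turn":0},{"x":0,"y":0,"z":0,"turn":0}]';python3 -m crank '[{"x":0,"y":0,"z":0,"turn":0},{"x":0,"y":0,"z":0,"turn":0}]' 37; python3 -m crank '[{"x":0,"y":0,"z":0,"turn":0},{"x":0,"y":0,"z":0,"turn":0}]' 42;python3 -m crank '[{"x":0,"y":0,"z":0,"turn":0},{"x":0,"y":0,"z":0,"turn":0}]' 47
```

```text
time: 18.35
tool_pos: [0.5324, 0.1944, 0.1059]
tool_rot: [0.0, 0.83, 0.558, 0.001]
contact_force: [-0.5, -0.6, 5.3]
gripper_width: 0.319
grasp_force: 37.6
time: 18.55
tool_pos: [0.5317, 0.1945, 0.105]
tool_rot: [-0.0, 0.83, 0.558, 0.0]
contact_force: [1.1, -0.1, 3.3]
gripper_width: 0.372
grasp_force: 10.0
time: 18.75
tool_pos: [0.5308, 0.1944, 0.104]
tool_rot: [-0.001, 0.83, 0.558, -0.001]
contact_force: [-1.1, 1.0, 0.2]
gripper_width: 0.424
grasp_force: 8.4
time: 18.95
tool_pos: [0.5306, 0.1943, 0.1038]
tool_rot: [-0.001, 0.83, 0.558, -0.001]
contact_force: [-2.0, 2.6, -0.7]
gripper_width: 0.472
grasp_force: 6.5
```

```bash
python3 -m crank '[{"x":0,"y":0,"z":0,"turn":0},{"x":0,"y":0,"z":0,"turn":0},{"x":0,"y":0,"z":0,"turn":0}]' 55; python3 -m crank '[{"x":0,"y":0,"z":0,"turn":0},{"x":0,"y":0,"z":0,"turn":0},{"x":0,"y":0,"z":0,"turn":0},{"x":0,"y":0,"z":0,"turn":0}]' 90; python3 -m crank '[{"x":0,"y":0,"z":-1,"turn":0},{"x":0,"y":0,"z":-2,"turn":0},{"x":0,"y":0,"z":-4,"turn":0},{"x":0,"y":0,"z":-4,"turn":0},{"x":0,"y":0,"z":-3,"turn":0}]' ; python3 -m crank '[{"x":-4,"y":0,"z":-2,"turn":0},{"x":-4,"y":0,"z":0,"turn":0},{"x":-4,"y":0,"z":0,"turn":0},{"x":-3,"y":0,"z":0,"turn":0},{"x":0,"y":0,"z":0,"turn":0}]'; python3 - <<'E'
from h import *
c=np.array([.4896,.211]);a=np.radians(-22.2)
for n in("scene","top"):
    p,d=manip.grab_frame(n);np.savez(f"pics/{n}9.npz",p=p,d=d);w,ok=cloud(n,p,d)
    dx,dy=w[...,0]-c[0],w[...,1]-c[1]
    u=dx*np.cos(a)+dy*np.sin(a);v=-dx*np.sin(a)+dy*np.cos(a);z=w[...,2]
    print(n)
    for lo in np.arange(.04,.15,.01):
        k=ok&(u>.02)&(u<.1)&(abs(v)<.019)&(z>=lo)&(z<lo+.01)
        if k.sum(): print(round(lo,3),k.sum(),"u",np.percentile(u[k],[3,50,97]).round(4),"v",np.percentile(v[k],[3,97]).round(4))
    k=ok&(abs(v)<.036)&(u>-.055)&(u<.02)&(z>.078)&(z<.095)
    A=np.c_[u[k],v[k],np.ones(k.sum())];print("rim plane",np.linalg.lstsq(A,z[k],rcond=None)[0].round(3),k.sum(),np.percentile(u[k],2).round(4),np.percentile(v[k],[2,98]).round(4))
E
```

```text
time: 19.25
tool_pos: [0.5321, 0.1942, 0.1052]
tool_rot: [0.0, 0.83, 0.557, 0.0]
contact_force: [0.1, 1.0, 0.5]
gripper_width: 0.551
grasp_force: 0.0
time: 19.65
tool_pos: [0.5317, 0.1943, 0.1049]
tool_rot: [0.0, 0.83, 0.558, 0.0]
contact_force: [0.4, 0.3, 0.3]
gripper_width: 0.901
grasp_force: 0.0
time: 20.15
tool_pos: [0.5323, 0.1945, 0.2488]
tool_rot: [0.001, 0.83, 0.558, 0.002]
contact_force: [0.4, 0.3, 0.5]
gripper_width: 0.903
grasp_force: 0.0
time: 20.65
tool_pos: [0.4741, 0.0531, 0.2659]
tool_rot: [0.001, 0.831, 0.556, 0.0]
contact_force: [-0.3, 0.0, 1.0]
gripper_width: 0.9
grasp_force: 0.0
scene
0.04 8 u [0.042  0.044  0.0458] v [-0.0121  0.0184]
0.05 33 u [0.0453 0.0552 0.059 ] v [-0.0171  0.0167]
0.06 34 u [0.045  0.0541 0.0564] v [-0.0181  0.0179]
0.07 32 u [0.0453 0.0542 0.0567] v [-0.0188  0.017 ]
0.08 19 u [0.0474 0.053  0.0568] v [-0.0157  0.0168]
0.09 48 u [0.0318 0.0409 0.0627] v [-0.0127  0.0135]
0.1 60 u [0.0299 0.0386 0.0639] v [-0.0145  0.0136]
0.11 50 u [0.0288 0.0335 0.0668] v [-0.0158  0.0125]
0.12 56 u [0.0266 0.0308 0.0689] v [-0.0134  0.009 ]
0.13 5 u [0.0283 0.03   0.0648] v [-0.0045  0.0081]
rim plane [0.021 0.017 0.084] 128 -0.047 [-0.0328  0.0307]
top
rim plane [-0.019  0.025  0.083] 89 -0.0472 [0.0032 0.0315]
```

The clip sits upright over both rims (levers at u 29–67 mm, top about 130 mm, jaw foot about 52 mm). The tub is level and the gripper is well clear, so I'm handing in.

```bash
python3 -m crank '[{"x":0,"y":0,"z":0,"turn":0},{"x":0,"y":0,"z":0,"turn":0}]'>/dev/null; python3 -c "
from plant import manip
print(manip.job_done())"
```

```text
the job is handed in; nothing more can be done
None
```

The job is handed in at about 21 s: by the depth measurements the loose tub is nested level in the fixed one and the clip bites over both rims at the middle of a short end, but no verdict came back. I skipped the side lift and the mat because the rack's fins stood beside the cheeks with too little gap for the fingers, while the levers were free, so I took the clip straight by its levers.

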